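# Unlock the board holder and hold its sprung jaw open at the mark

### The job

Get the circuit-board holder ready for the next board: pull the round locking knob on top of its head straight up to its stop and leave it up, then pull the sprung jaw open by its upright handle until the jaw's pointer is level with the rider on the side scale. The jaw springs shut when let go, so finish while still holding it there with the gripper, steady; do not shift the rider, and leave the loose things around the holder where they lie.

Things in the scene. Friction and masses are not known exactly. Their poses are not given: they have to be found in the camera images.
- holder: Board holder fixed to the table: steel base 300 (x) x 155 (y, -95 to 60) x 12 mm, origin on the table; its x axis points the way the jaw opens, z up. Grey head block at the -x end (60 x 110 mm, top at 50 mm, centre x -120 mm) with the locking knob; end plate at x 130 to 145 mm, top at 45 mm; the jaw runs on two rods between. The scale and rider lie along the -y side.
- plunger (a joint): Locking knob (body plunger), m: 0 = down (as it starts; a pin then locks the jaw shut), 0.016 = up against its stop. It frees the jaw from about 0.013. It moves straight up, takes about 7 N and stays where it is left.
- plunger_knob (a point): Centre of the locking knob's grip: black round knob 26 mm across, 30 mm high overall (its grip part spans 10 mm below to 10 mm above this point), 80 mm above the table when down, its underside 14 mm above the head; 90 mm from the handle when the jaw is shut.
- jaw (a joint): Sliding jaw (body jaw), m: 0 = shut (as it starts), 0.07 = fully open; travels along the holder's +x. A spring always pulls it shut: about 6 N at 0, rising 1.1 N per 10 mm to 13 N at the end.
- jaw_handle (a point): Grasp point on the jaw's handle: black upright plate, 12 mm thick along the holder's x, 40 mm wide along its y, from 50 to 92 mm above the table; this point lies in its middle, 75 mm above the table. The aluminium jaw block below it is 22 mm (x) x 100 mm (y), top at 50 mm.
- jaw_pointer (a point): Tip of the small steel pointer on the jaw's -y side, 33 mm above the table; its x in the holder is that of the jaw's and handle's middle.
- rider (a joint): Rider (body rider), m: where the mark stands along the scale; the pointer is level with it when the jaw joint has the same value. It stays put unless pushed (8 N).
- rider_mark (a point): Middle of the rider, at its edge towards the pointer: steel saddle 8 mm (holder x) x 24 mm x 14 mm high with a thin dark line across, on the scale along the holder's -y side. Level with the pointer means the same x in the holder's frame.
- small_board: loose green circuit board, 100 x 70 mm, 6 mm thick, parts to 16 mm high, beside the holder; a bystander, not to be moved.
- screwdriver: loose screwdriver, 180 mm, lying beside the holder; a bystander, not to be moved.
- flux_jar: loose closed round jar, 48 mm across, 45 mm high, by the holder's head end; a bystander, not to be moved.
- solder_spool: loose steel solder spool, 60 mm across, 45 mm high, beyond the holder's end plate; a bystander, not to be moved.
- tweezers: loose steel tweezers, 120 mm, lying beside the holder; a bystander, not to be moved.
- large_board: loose green circuit board, 160 x 120 mm, further off to the robot's left; a bystander, not to be moved.
- brush: loose brush, 160 mm, off to the robot's right; a bystander, not to be moved.

How it is judged:
By the outcome, as a careful person would: the job done as asked, in the order asked, and still so for the second after the job is handed in, while the arm keeps its last pose, push and grip.
It also fails if it takes over 45 s, if anything falls off the work surface, if the arm or the gripper's body presses on something with over 40 N, if the wrist force passes 120 N, or if a joint passes its speed limit or range.

### The arm

A 7-joint arm with a two-finger parallel gripper is mounted at the origin on the work surface. World frame = base frame: x ahead of the robot, y to its left, z up, the work surface at z = 0. Lengths are in m, angles in rad, forces in N, time in s.
With the tool pointing down it reaches from about 0.4 to 0.85 m from the base axis. Payload 4.5 kg.
Tool frame: the origin (TCP) lies on the centre line of the jaws, within the pads' length; the fingertips stand 11 mm ahead of it and the grasp point (between the pads) lies 8 mm behind it; z points along the fingers, y is the line along which they close (so a half turn about z gives the same grasp; the last joint's range is limited). The gripper opens to 88 mm and grips with 3 to 60 N. Pads are 18 mm wide; open, the fingers measure 123 mm over their backs; the gripper's body (75 mm by 187 mm) begins 45 mm behind the grasp point.
Start: joints at [1.335, 0.689, -0.195, 1.565, 0.157, 0.902, -0.215], TCP at [0.167, -0.602, 0.25] pointing down, gripper open.
Joint ranges: [-3.01, 3.01], [-0.46, 2.08], [-1.47, 1.51], [0.13, 2.56], [-1, 4.14], [0.04, 2.09], [-2.66, 2.66]. Speed limits (rad/s): [2.57, 2.57, 3.14, 3.14, 3.14, 3.14, 3.14].

### API

Orientations are given as a unit quaternion [x, y, z, w].
In Python, from plant import * gives the robot as it stands. The module is installed in compiled form; this text tells all that it offers.
- The arm moves only by the tool send_rows, never from a script. Its argument "motion" is a list of rows, each an object of numbers: "x", "y", "z": the shift along the tool's x, y, z in cm; "rx", "ry", "rz": the turn, a rotation vector about the tool's x, y, z in rad; "jaw": the finger opening in cm, from 0 to 8.81. In form: [{"x": .., "y": .., "z": .., "rx": .., "ry": .., "rz": .., "jaw": ..}, ...]. A call has exactly 5 rows; each row shifts and turns the commanded pose from where the row before left it, along the tool's axes as they then stand; what a row does not reach is not made up. A row lasts 1/10 s, in which the tool goes at most 50 mm and 8.59 degrees, less where a joint would pass 70% of its speed; a pose out of reach is approached as far as the arm can. A call is refused whole if a number of a shift passes 5 or a number of a turn 0.15, either way. A call with a gripper value outside its range is refused whole. The fingers move at their own pace and stop on an object; "grip_force" is the grip in N (left out, the last holds). Time passes only in rows, so rows that do not move let the fingers close, or fill a call up. It gives the time, the measured TCP pose, the force, the opening and the grip force at its end, in the units of the state.
- get_state(): the state, without advancing time (a new reading comes with each control period).
- snapshot(name): name is "side" or "top" or "wrist"; returns a dict with "img" (420x560x3 uint8, red, green, blue), "vertical_fov" (degrees; the focal length in pixels is half the picture's height over the tangent of half this angle, whatever the lens; pixels are square), "cx", "cy" (the principal point, pixels), "extrinsics" (4x4, takes a point from camera to world coordinates). Camera axes: x right, y up, looking along -z (the intrinsics and any distortion apply to the point x, -y, -z); pixel columns grow to the right and rows downward; lengths in m; the calibration is good to about 2 mm. A picture is of the moment at which its call begins. There is no depth.
- finish_job(): hands the job in; it is judged then, once.
The state is a dict: "clock": time; "q": joint angles; "qd": joint speeds; "joint_torque": joint torques, N m; "tool_pos": TCP position; "eef_rot": TCP orientation; "contact_force": force on the tool from outside, world axes, zero at the start; "moment": the same for the moment, N m; "opening": opening from 0.0 (shut) to 1.0 (fully open); "finger_force": force on a finger pad.
Only numpy, scipy, OpenCV 4.12 (cv2) and the standard library are available. Lean on these libraries where they do the work, as an engineer would, in place of code of your own. Each camera call takes 0.05 s, during which the arm holds its last target. There are 200 camera calls.

## Working session

There is one attempt and no reset: what is moved stays moved. The work goes in short steps, Python scripts to look and compute and a tool call to move; the robot and the scene stay as the last step left them, time stands still between calls to the robot, and variables do not carry over. Pictures are saved under pics/ and viewed, at most 10 in all, crops included, and the job is handed in when it is done.

Besides the shell and the picture viewer there is one more tool, called as a command line: name --argument value ..., lists and objects as JSON in quotes. send_rows: Moves the arm, as the interface text tells. Its arguments: {"type":"object","properties":{"motion":{"type":"array"},"grip_force":{"type":"number"}},"required":["motion"]}

```bash
mkdir -p pics; cat > h.py <<'E'
from plant import *
import numpy as np, cv2
from scipy.spatial.transform import Rotation as R
def shot(n,f):
    s=snapshot(n); cv2.imwrite('pics/'+f,s['img'][:,:,::-1]); np.savez('pics/'+f+'.npz',**{k:np.array(v) for k,v in s.items()}); return s
def ray(s,u,v):
    f=210/np.tan(np.radians(float(s['vertical_fov']))/2); E=np.array(s['extrinsics'])
    d=E[:3,:3]@np.array([(u-s['cx'])/f,-(v-s['cy'])/f,-1]); return E[:3,3],d
def at(s,u,v,z):
    o,d=ray(s,u,v); return o+d*(z-o[2])/d[2]
def proj(s,p):
    f=210/np.tan(np.radians(float(s['vertical_fov']))/2); E=np.array(s['extrinsics'])
    c=E[:3,:3].T@(np.array(p)-E[:3,3]); return np.array([s['cx']-f*c[0]/c[2], s['cy']+f*c[1]/c[2]])
def ld(f): return dict(np.load('pics/'+f+'.npz'))
E
python3 - <<'E'
from h import *
for n in('top','side'):
    s=shot(n,n+'1.png'); print(n,[k for k in s],s['vertical_fov'],s['cx'],s['cy'],np.round(s['extrinsics'],3).tolist())
st=get_state();print(st)
a=cv2.imread('pics/top1.png');b=cv2.imread('pics/side1.png')
E
```

```text
top ['img', 'vertical_fov', 'cx', 'cy', 'extrinsics'] 51.69350909248325 278.8641169098806 209.70715221519063 [[0.021, 0.974, -0.226, 0.285], [-1.0, 0.021, -0.003, 0.007], [0.002, 0.226, 0.974, 1.551], [0.0, 0.0, 0.0, 1.0]]
side ['img', 'vertical_fov', 'cx', 'cy', 'extrinsics'] 56.695078686047175 283.9879608595259 211.32960865976082 [[0.925, 0.268, -0.269, 0.328], [-0.379, 0.66, -0.648, -0.669], [0.004, 0.702, 0.712, 0.805], [0.0, 0.0, 0.0, 1.0]]
{'clock': 0.1, 'q': array([ 1.33482083,  0.68991149, -0.19448983,  1.56618739,  0.15729783,
        0.90251172, -0.2151333 ]), 'qd': array([-3.17148845e-04, -1.00417215e-03, -2.87063335e-04, -2.67211243e-03,
       -4.91689983e-06,  5.68660621e-04, -1.34252673e-03]), 'joint_torque': array([-3.88280270e-03, -5.28500497e+01, -1.27150308e+00, -1.53838742e+01,
       -5.24711993e-02,  1.99700480e-03,  6.56470479e-05]), 'tool_pos': array([ 0.16637543, -0.60190035,  0.24899638]), 'eef_rot': array([ 9.90915307e-01,  1.34484908e-01, -1.75966365e-04, -7.95659433e-04]), 'contact_force': array([0.99113775, 0.13361645, 0.52427753]), 'moment': array([0.02226678, 0.00508015, 0.01166217]), 'finger_force': 0.0, 'opening': 1.0002288431574062}
```

View pics/top1.png

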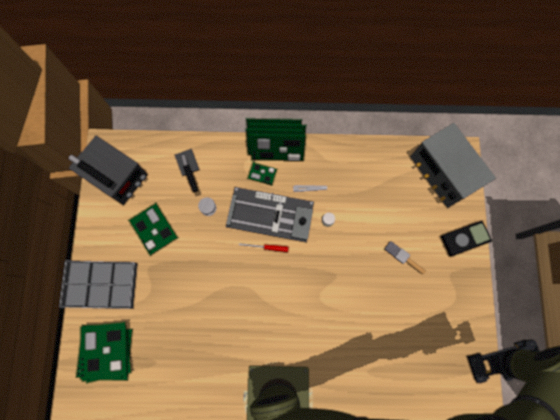

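View pics/side1.png

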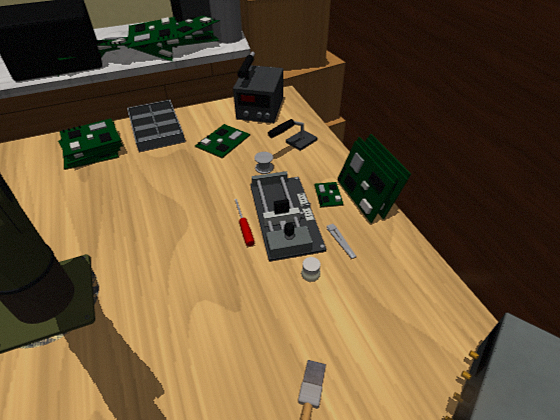

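The top view shows the holder at about (270,213). Its head and knob are to the right at (302,220), the handle is at (279,213), and the scale is on the far side. The side view shows the knob at (289,230) and the handle at (281,207). I'll zoom in.

```bash
python3 - <<'E'
from h import *
a=cv2.imread('pics/top1.png')[180:250,215:345];b=cv2.imread('pics/side1.png')[165:265,240:335]
a=cv2.resize(a,None,fx=6,fy=6,interpolation=cv2.INTER_CUBIC)
cv2.imwrite('pics/z1.png',a)
s=ld('top1.png');t=ld('side1.png')
K=at(s,302,220.5,.09);H=at(s,279,212,.092)
print(K,H,np.linalg.norm(K-H),at(t,289,228,.085),at(t,281,205,.085))
for u,v in((226,209),(236,187),(313,220),(305,241)):print(at(s,u,v,.012))
E
```

```text
[ 0.58780363 -0.06850073  0.09      ] [0.61562453 0.01126172 0.092     ] 0.08449882428485775 [ 0.58901657 -0.07257201  0.085     ] [0.6011471  0.01073683 0.085     ]
[0.640783   0.20492713 0.012     ]
[0.72487997 0.17211333 0.012     ]
[ 0.60667823 -0.11240708  0.012     ]
[ 0.52916313 -0.08398629  0.012     ]
```

View pics/z1.png

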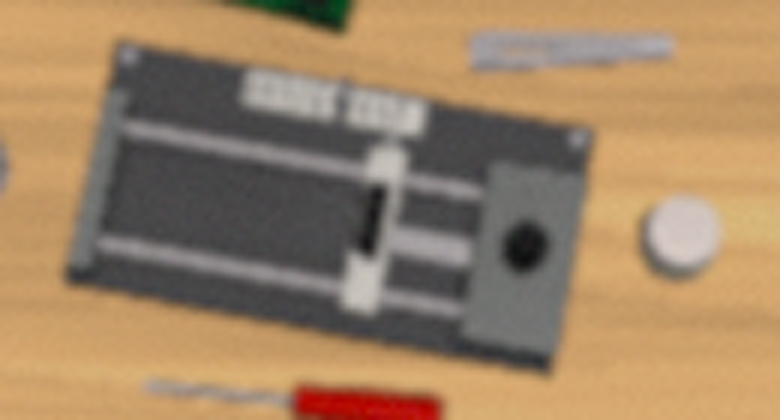

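The crop shows the knob at (302.5,221), the handle at (277,216), the base corners, and the rider at about (272.5,195). Next I'll fit the holder's pose.

```bash
python3 - <<'E'
from h import *
from scipy.optimize import least_squares
s=ld('top1.png');t=ld('side1.png')
P=[(.15,-.095,.012),(-.15,-.095,.012),(-.15,.06,.012),(.15,.06,.012),(-.12,0,.09),(-.03,0,.092)]
U=np.array([(235,187),(313.7,201.7),(306.7,242.2),(226.3,227.2),(302.5,221),(277.2,216.2)])
def w(q,p): c,n=np.cos(q[2]),np.sin(q[2]); return [q[0]+c*p[0]-n*p[1],q[1]+n*p[0]+c*p[1],p[2]]
f=lambda q:(np.array([proj(s,w(q,p)) for p in P])-U).ravel()
r=least_squares(f,[.62,.04,1.5]);print(r.x,r.fun.round(1))
np.save('pose.npy',r.x)
for p in P[4:]:print(w(r.x,p),proj(t,w(r.x,p)))
m=at(s,272.5,195,.026);d=m[:2]-r.x[:2];c,n=np.cos(r.x[2]),np.sin(r.x[2]);print('rider in holder',c*d[0]+n*d[1],-n*d[0]+c*d[1])
st=get_state();print(R.from_quat(st['eef_rot']).as_matrix().round(3))
E
```

```text
[0.60689159 0.04638396 1.40276577] [-0.7 -0.2  0.7 -0.1  0.4  0.6 -1.   0.1  0.5 -0.2  0.1 -0.3]
[np.float64(0.5868226770480085), np.float64(-0.07192596260103898), 0.09] [288.11061389 226.71529714]
[np.float64(0.6018743643837393), np.float64(0.016806481906860175), 0.092] [280.38991071 201.53791002]
rider in holder 0.004693027716003089 -0.0870673367444235
[[ 0.964  0.267 -0.001]
 [ 0.267 -0.964  0.002]
 [-0.    -0.002 -1.   ]]
```

send_rows --motion '[{"x": 3.5,"y": -2.55,"jaw": 8.8},{"x": 3.5,"y": -2.55},{"x": 3.5,"y": -2.55},{"x": 3.5,"y": -2.55},{"x": 3.5,"y": -2.55}]'

```text
schema error: expected keys x, y, z, rx, ry, rz, jaw
```

send_rows --motion '[{"x": 3.5,"y": -2.55},{"x": 3.5,"y": -2.55},{"x": 3.5,"y": -2.55},{"x": 3.5,"y": -2.55},{"x": 3.5,"y": -2.55}]'

```text
schema error: expected keys x, y, z, rx, ry, rz, jaw
```

send_rows --motion '[{"x": 3.5,"y": -2.55},{"x": 3.5,"y": -2.55},{"x": 3.5,"y": -2.55},{"x": 3.5,"y": -2.55},{"x": 2.0,"y": -1.5}]'

```text
schema error: expected keys x, y, z, rx, ry, rz, jaw
```

send_rows --motion '[{"rz": 0.11},{"rz": 0.11},{"rz": 0.11},{"rz": 0.108},{"x": 0}]'

```text
schema error: expected keys x, y, z, rx, ry, rz, jaw
```

```bash
python3 - <<'E'
from h import *
s=shot('wrist','w1.png'); st=get_state();print(st['tool_pos'],R.from_quat(st['eef_rot']).as_matrix().round(3).tolist(),st['q'].round(2))
q=np.load('pose.npy');c,n=np.cos(q[2]),np.sin(q[2])
for p in((-.12,0,.09),(-.03,0,.092)):print(proj(s,[q[0]+c*p[0]-n*p[1],q[1]+n*p[0]+c*p[1],p[2]]))
E
```

```text
[ 0.16644859 -0.60196186  0.24911115] [[0.964, 0.267, -0.0], [0.267, -0.964, 0.001], [-0.0, -0.001, -1.0]] [ 1.33  0.69 -0.19  1.57  0.16  0.9  -0.22]
[ -641.58293573 -1033.68494347]
[ -926.47210029 -1232.68355763]
```

View pics/w1.png

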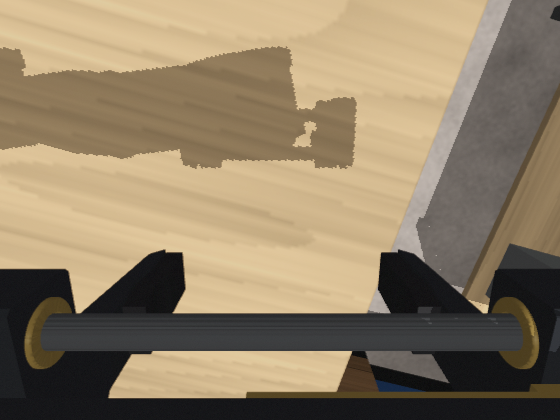

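The moves were refused because every key is required in each row, so the wrist view only shows bare table. I'll resend them with all the keys.

send_rows --motion '[{"x": 3.5,"y": -2.55,"z": 0,"rx": 0,"ry": 0,"rz": 0,"jaw": 8.8},{"x": 3.5,"y": -2.55,"z": 0,"rx": 0,"ry": 0,"rz": 0,"jaw": 8.8},{"x": 3.5,"y": -2.55,"z": 0,"rx": 0,"ry": 0,"rz": 0,"jaw": 8.8},{"x": 3.5,"y": -2.55,"z": 0,"rx": 0,"ry": 0,"rz": 0,"jaw": 8.8},{"x": 3.5,"y": -2.55,"z": 0,"rx": 0,"ry": 0,"rz": 0,"jaw": 8.8}]'

```text
clock: 0.65
tool_pos: [0.302, -0.4313, 0.2496]
eef_rot: [0.991, 0.134, -0.0, -0.0]
contact_force: [1.1, -0.3, 1.1]
opening: 0.998
finger_force: 0.0
```

send_rows --motion '[{"x": 3.5,"y": -2.55,"z": 0,"rx": 0,"ry": 0,"rz": 0,"jaw": 8.8},{"x": 3.5,"y": -2.55,"z": 0,"rx": 0,"ry": 0,"rz": 0,"jaw": 8.8},{"x": 3.5,"y": -2.55,"z": 0,"rx": 0,"ry": 0,"rz": 0,"jaw": 8.8},{"x": 3.5,"y": -2.55,"z": 0,"rx": 0,"ry": 0,"rz": 0,"jaw": 8.8},{"x": 3.5,"y": -2.55,"z": 0,"rx": 0,"ry": 0,"rz": 0,"jaw": 8.8}]'

```text
clock: 1.15
tool_pos: [0.4368, -0.2618, 0.2497]
eef_rot: [0.991, 0.134, -0.0, 0.0]
contact_force: [0.1, -1.3, 0.4]
opening: 0.996
finger_force: 0.0
```

send_rows --motion '[{"x": 3.5,"y": -2.55,"z": 0,"rx": 0,"ry": 0,"rz": 0,"jaw": 8.8},{"x": 3.5,"y": -2.55,"z": 0,"rx": 0,"ry": 0,"rz": 0,"jaw": 8.8},{"x": 3.5,"y": -2.55,"z": 0,"rx": 0,"ry": 0,"rz": 0,"jaw": 8.8},{"x": 3.5,"y": -2.55,"z": 0,"rx": 0,"ry": 0,"rz": 0,"jaw": 8.8},{"x": 2.0,"y": -1.5,"z": 0,"rx": 0,"ry": 0,"rz": 0,"jaw": 8.8}]'

```text
clock: 1.65
tool_pos: [0.5611, -0.1036, 0.2496]
eef_rot: [0.991, 0.137, 0.001, -0.001]
contact_force: [0.4, -0.2, 0.1]
opening: 0.997
finger_force: 0.0
```

send_rows --motion '[{"x": 0,"y": 0,"z": 0,"rx": 0,"ry": 0,"rz": 0.11,"jaw": 8.8},{"x": 0,"y": 0,"z": 0,"rx": 0,"ry": 0,"rz": 0.11,"jaw": 8.8},{"x": 0,"y": 0,"z": 0,"rx": 0,"ry": 0,"rz": 0.11,"jaw": 8.8},{"x": 0,"y": 0,"z": 0,"rx": 0,"ry": 0,"rz": 0.108,"jaw": 8.8},{"x": 0,"y": 0,"z": 0,"rx": 0,"ry": 0,"rz": 0,"jaw": 8.8}]'

```text
clock: 2.15
tool_pos: [0.5588, -0.1078, 0.2495]
eef_rot: [0.996, -0.084, -0.0, 0.0]
contact_force: [0.1, -0.1, -0.5]
opening: 0.997
finger_force: 0.0
```

```bash
python3 - <<'E'
from h import *
s=shot('wrist','w2.png'); st=get_state();print(st['clock'],st['tool_pos'],R.from_quat(st['eef_rot']).as_matrix().round(3).tolist(),st['q'].round(2))
q=np.load('pose.npy');c,n=np.cos(q[2]),np.sin(q[2])
for p in((-.12,0,.09),(-.03,0,.092)):print(proj(s,[q[0]+c*p[0]-n*p[1],q[1]+n*p[0]+c*p[1],p[2]]))
E
```

```text
2.2 [ 0.5588266  -0.10773531  0.24952231] [[0.986, -0.165, -0.001], [-0.165, -0.986, -0.0], [-0.001, 0.0, -1.0]] [ 0.11  0.61  0.    1.74 -0.    0.79 -1.63]
[231.36774154 168.84503679]
[123.29905484 169.38602079]
```

View pics/w2.png

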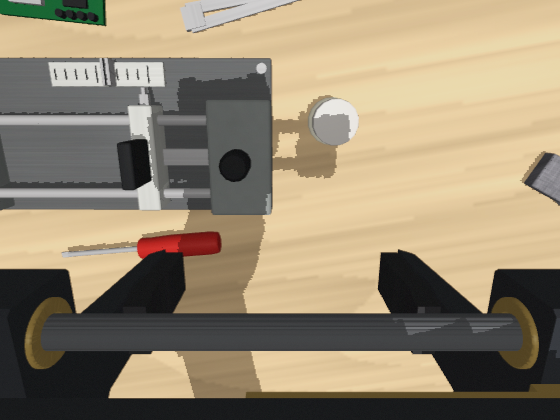

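The wrist view shows the holder square to the image. The knob's top is at (235,165), the pointer tip at (143,92), the rider mark at (106,72) and the handle at about (127,165).

```bash
python3 - <<'E'
from h import *
s=ld('w2.png'); st=get_state();M=R.from_quat(st['eef_rot']).as_matrix();T=st['tool_pos']
for nm,u,v,z in(('knob',235,165,.094),('pointer',143.5,92,.033),('rider',106,78,.028),('handle top',127,165,.092),('A',0,58,.012),('B',270,58,.012),('he',207,100,.05),('he2',211,213,.05)):
    p=at(s,u,v,z);print(nm,p.round(4),(M.T@(p-T)*100).round(2))
a=cv2.resize(cv2.imread('pics/w2.png')[45:225,40:280],None,fx=3.3,fy=3.3,interpolation=cv2.INTER_CUBIC);cv2.imwrite('pics/z2.png',a)
E
```

```text
knob [ 0.59   -0.0762  0.094 ] [ 2.56 -3.63 15.55]
pointer [0.6647 0.0044 0.033 ] [  8.61 -12.81  21.64]
rider [0.6835 0.0378 0.028 ] [  9.9  -16.42  22.14]
handle top [0.6049 0.0127 0.092 ] [  2.57 -12.65  15.75]
A [0.7211 0.1415 0.012 ] [ 11.91 -27.27  23.74]
B [ 0.6767 -0.1188  0.012 ] [11.82 -0.86 23.75]
he [ 0.6466 -0.0565  0.05  ] [ 7.82 -6.51 19.95]
he2 [ 0.5417 -0.0364  0.05  ] [-2.86 -6.77 19.95]
```

View pics/z2.png

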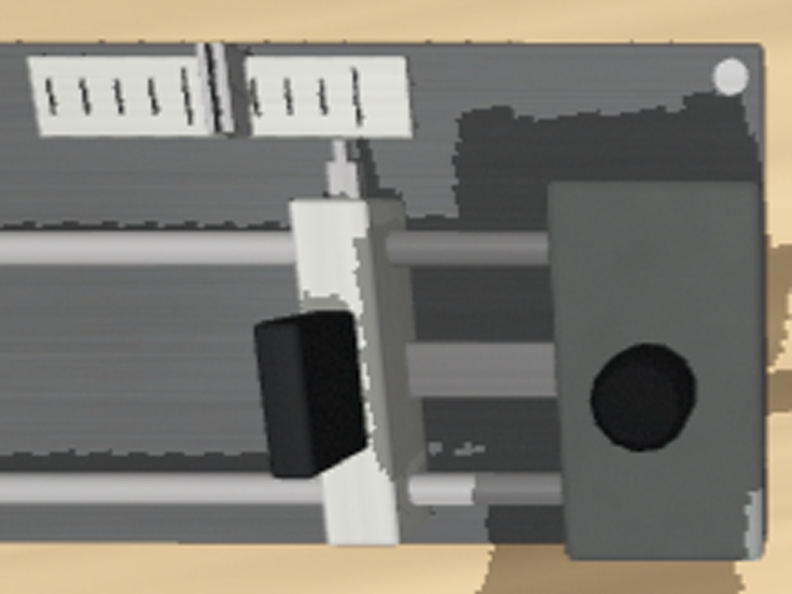

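send_rows --motion '[{"x": 1.28,"y": -1.8,"z": 0,"rx": 0,"ry": 0,"rz": 0,"jaw": 5.5},{"x": 1.28,"y": -1.8,"z": 0,"rx": 0,"ry": 0,"rz": 0,"jaw": 5.5},{"x": 0,"y": 0,"z": 3.0,"rx": 0,"ry": 0,"rz": 0,"jaw": 5.5},{"x": 0,"y": 0,"z": 3.0,"rx": 0,"ry": 0,"rz": 0,"jaw": 5.5},{"x": 0,"y": 0,"z": 3.0,"rx": 0,"ry": 0,"rz": 0,"jaw": 5.5}]'

```text
clock: 2.7
tool_pos: [0.5904, -0.0765, 0.1588]
eef_rot: [0.997, -0.082, 0.0, -0.0]
contact_force: [0.2, 0.5, -0.1]
opening: 0.629
finger_force: 0.0
```

```bash
python3 - <<'E'
from h import *
s=shot('wrist','w3.png'); st=get_state();print(st['clock'],st['tool_pos'],st['opening'],st['contact_force'])
E
```

```text
2.75 [ 0.5871665  -0.0761763   0.15401031] 0.6224368255535389 [-1.0887757  -0.3680793  -3.24120974]
```

View pics/w3.png

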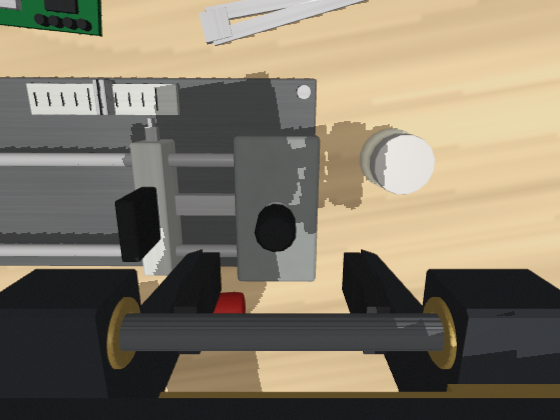

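The knob is at about (276,227), between the fingers horizontally. The jar and handle are clear.

```bash
python3 - <<'E'
from h import *
s=ld('w3.png'); st=get_state();M=R.from_quat(st['eef_rot']).as_matrix();T=st['tool_pos']
print(st['clock'],T,proj(s,[.59,-.0762,.094]),proj(s,[.59,-.0762,.064]))
for v in(225,230):
    p=at(s,276,v,.094);print(p.round(4),(M.T@(p-T)*100).round(2))
E
```

```text
2.75 [ 0.5871665  -0.0761763   0.15401031] [278.01027039 231.04568409] [278.36721766 216.50279119]
[ 0.594  -0.0757  0.094 ] [ 0.71 -0.17  6.  ]
[ 0.5909 -0.0751  0.094 ] [ 0.4  -0.17  6.  ]
```

send_rows --motion '[{"x": 0.2,"y": -0.1,"z": 2.5,"rx": 0,"ry": 0,"rz": 0,"jaw": 5.5},{"x": 0,"y": 0,"z": 2.5,"rx": 0,"ry": 0,"rz": 0,"jaw": 5.5},{"x": 0,"y": 0,"z": 2.0,"rx": 0,"ry": 0,"rz": 0,"jaw": 5.5},{"x": 0,"y": 0,"z": 1.2,"rx": 0,"ry": 0,"rz": 0,"jaw": 5.5},{"x": 0,"y": 0,"z": 0,"rx": 0,"ry": 0,"rz": 0,"jaw": 5.5}]'

```text
clock: 3.25
tool_pos: [0.5916, -0.0759, 0.0767]
eef_rot: [0.997, -0.083, -0.001, -0.0]
contact_force: [0.0, 0.4, 0.2]
opening: 0.623
finger_force: 0.0
```

```bash
python3 - <<'E'
from h import *
st=get_state();print(st['clock'],st['tool_pos'],st['opening'],st['contact_force'])
E
```

```text
3.25 [ 0.5915823  -0.0759477   0.07671809] 0.6230526135800003 [0.04522111 0.35858386 0.18343668]
```

Next: 4 mm lower, then close.

send_rows --motion '[{"x": 0,"y": 0,"z": 0.4,"rx": 0,"ry": 0,"rz": 0,"jaw": 5.5},{"x": 0,"y": 0,"z": 0,"rx": 0,"ry": 0,"rz": 0,"jaw": 2.2},{"x": 0,"y": 0,"z": 0,"rx": 0,"ry": 0,"rz": 0,"jaw": 2.2},{"x": 0,"y": 0,"z": 0,"rx": 0,"ry": 0,"rz": 0,"jaw": 2.2},{"x": 0,"y": 0,"z": 0,"rx": 0,"ry": 0,"rz": 0,"jaw": 2.2}]' --grip_force 20

```text
clock: 3.75
tool_pos: [0.5934, -0.0733, 0.0744]
eef_rot: [0.997, -0.083, 0.001, -0.002]
contact_force: [0.9, 6.9, 2.6]
opening: 0.285
finger_force: 17.5
```

send_rows --motion '[{"x": 0,"y": 0,"z": 0,"rx": 0,"ry": 0,"rz": 0,"jaw": 2.0},{"x": 0,"y": 0,"z": 0,"rx": 0,"ry": 0,"rz": 0,"jaw": 2.0},{"x": 0,"y": 0,"z": 0,"rx": 0,"ry": 0,"rz": 0,"jaw": 2.0},{"x": 0,"y": 0,"z": 0,"rx": 0,"ry": 0,"rz": 0,"jaw": 2.0},{"x": 0,"y": 0,"z": 0,"rx": 0,"ry": 0,"rz": 0,"jaw": 2.0}]'

```text
clock: 4.25
tool_pos: [0.5934, -0.0734, 0.0744]
eef_rot: [0.997, -0.083, 0.001, -0.002]
contact_force: [1.3, 5.0, 2.5]
opening: 0.282
finger_force: 20.0
```

send_rows --motion '[{"x": 0,"y": -0.2,"z": 0,"rx": 0,"ry": 0,"rz": 0,"jaw": 2.0},{"x": 0,"y": 0,"z": -0.3,"rx": 0,"ry": 0,"rz": 0,"jaw": 2.0},{"x": 0,"y": 0,"z": -0.3,"rx": 0,"ry": 0,"rz": 0,"jaw": 2.0},{"x": 0,"y": 0,"z": -0.3,"rx": 0,"ry": 0,"rz": 0,"jaw": 2.0},{"x": 0,"y": 0,"z": -0.3,"rx": 0,"ry": 0,"rz": 0,"jaw": 2.0}]' --grip_force 30

```text
clock: 4.75
tool_pos: [0.5932, -0.0733, 0.0856]
eef_rot: [0.996, -0.084, 0.0, -0.001]
contact_force: [2.8, 4.2, -6.0]
opening: 0.283
finger_force: 30.0
```

send_rows --motion '[{"x": 0,"y": 0,"z": -0.2,"rx": 0,"ry": 0,"rz": 0,"jaw": 2.0},{"x": 0,"y": 0,"z": -0.2,"rx": 0,"ry": 0,"rz": 0,"jaw": 2.0},{"x": 0,"y": 0,"z": -0.1,"rx": 0,"ry": 0,"rz": 0,"jaw": 2.0},{"x": 0,"y": 0,"z": 0,"rx": 0,"ry": 0,"rz": 0,"jaw": 2.0},{"x": 0,"y": 0,"z": 0,"rx": 0,"ry": 0,"rz": 0,"jaw": 2.0}]'

```text
clock: 5.25
tool_pos: [0.5932, -0.0733, 0.0905]
eef_rot: [0.996, -0.084, 0.0, -0.001]
contact_force: [3.8, 4.4, -5.7]
opening: 0.283
finger_force: 30.0
```

send_rows --motion '[{"x": 0,"y": 0,"z": -0.1,"rx": 0,"ry": 0,"rz": 0,"jaw": 2.0},{"x": 0,"y": 0,"z": -0.1,"rx": 0,"ry": 0,"rz": 0,"jaw": 2.0},{"x": 0,"y": 0,"z": -0.1,"rx": 0,"ry": 0,"rz": 0,"jaw": 2.0},{"x": 0,"y": 0,"z": 0,"rx": 0,"ry": 0,"rz": 0,"jaw": 2.0},{"x": 0,"y": 0,"z": 0,"rx": 0,"ry": 0,"rz": 0,"jaw": 2.0}]'

```text
clock: 5.75
tool_pos: [0.5931, -0.0732, 0.0908]
eef_rot: [0.996, -0.084, -0.0, -0.001]
contact_force: [7.9, 3.4, -28.3]
opening: 0.279
finger_force: 30.0
```

The knob is at its stop: it has risen 16 mm and the force has climbed. Now relax, release and go straight up.

send_rows --motion '[{"x": 0,"y": 0,"z": 0.12,"rx": 0,"ry": 0,"rz": 0,"jaw": 2.0},{"x": 0,"y": 0,"z": 0.12,"rx": 0,"ry": 0,"rz": 0,"jaw": 2.0},{"x": 0,"y": 0,"z": 0,"rx": 0,"ry": 0,"rz": 0,"jaw": 5.5},{"x": 0,"y": 0,"z": 0,"rx": 0,"ry": 0,"rz": 0,"jaw": 5.5},{"x": 0,"y": 0,"z": 0,"rx": 0,"ry": 0,"rz": 0,"jaw": 5.5}]'

```text
clock: 6.25
tool_pos: [0.5922, -0.0756, 0.0917]
eef_rot: [0.996, -0.085, -0.0, 0.001]
contact_force: [-1.1, -0.8, -1.2]
opening: 0.526
finger_force: 0.0
```

send_rows --motion '[{"x": 0,"y": 0,"z": -2,"rx": 0,"ry": 0,"rz": 0,"jaw": 5.5},{"x": 0,"y": 0,"z": -3,"rx": 0,"ry": 0,"rz": 0,"jaw": 5.5},{"x": 0,"y": 0,"z": -3,"rx": 0,"ry": 0,"rz": 0,"jaw": 5.5},{"x": 0,"y": 0,"z": 0,"rx": 0,"ry": 0,"rz": 0,"jaw": 5.5},{"x": 0,"y": 0,"z": 0,"rx": 0,"ry": 0,"rz": 0,"jaw": 5.5}]'

```text
clock: 6.75
tool_pos: [0.5926, -0.0748, 0.172]
eef_rot: [0.996, -0.084, 0.0, 0.0]
contact_force: [0.9, -0.3, -0.6]
opening: 0.626
finger_force: 0.0
```

```bash
python3 - <<'E'
from h import *
s=shot('wrist','w4.png'); st=get_state();print(st['clock'],st['tool_pos'],st['opening'],st['contact_force'],R.from_quat(st['eef_rot']).as_matrix().round(3).tolist())
E
```

```text
6.8 [ 0.59201248 -0.07455342  0.17101149] 0.6309606170006447 [ 0.04988094 -0.62623938 -0.1862115 ] [[0.986, -0.168, -0.001], [-0.168, -0.986, -0.0], [-0.001, 0.001, -1.0]]
```

View pics/w4.png

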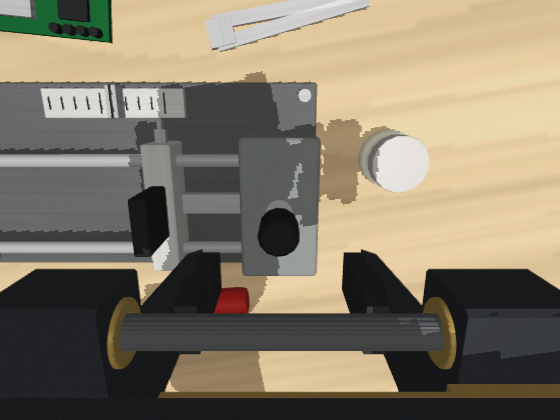

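The knob is up at (278,230) and the jaw is still shut. Next I move 91 mm along the holder to sit above the handle, then lower.

send_rows --motion '[{"x": 0,"y": -3.0,"z": 0,"rx": 0,"ry": 0,"rz": 0,"jaw": 5.5},{"x": 0,"y": -3.0,"z": 0,"rx": 0,"ry": 0,"rz": 0,"jaw": 5.5},{"x": 0,"y": -3.1,"z": 0,"rx": 0,"ry": 0,"rz": 0,"jaw": 5.5},{"x": 0,"y": 0,"z": 2.5,"rx": 0,"ry": 0,"rz": 0,"jaw": 5.5},{"x": 0,"y": 0,"z": 1.5,"rx": 0,"ry": 0,"rz": 0,"jaw": 5.5}]'

```text
clock: 7.3
tool_pos: [0.6065, 0.0172, 0.1288]
eef_rot: [0.997, -0.083, -0.002, 0.0]
contact_force: [-0.9, -0.7, 0.5]
opening: 0.626
finger_force: 0.0
```

send_rows --motion '[{"x": 0,"y": 0,"z": 2.0,"rx": 0,"ry": 0,"rz": 0,"jaw": 5.5},{"x": 0,"y": 0,"z": 2.0,"rx": 0,"ry": 0,"rz": 0,"jaw": 5.5},{"x": 0,"y": 0,"z": 1.2,"rx": 0,"ry": 0,"rz": 0,"jaw": 5.5},{"x": 0,"y": 0,"z": 1.0,"rx": 0,"ry": 0,"rz": 0,"jaw": 5.5},{"x": 0,"y": 0,"z": 0,"rx": 0,"ry": 0,"rz": 0,"jaw": 5.5}]'

```text
clock: 7.8
tool_pos: [0.6068, 0.0154, 0.0677]
eef_rot: [0.996, -0.084, -0.001, 0.0]
contact_force: [-0.8, 0.2, 0.5]
opening: 0.623
finger_force: 0.0
```

send_rows --motion '[{"x": 0,"y": 0,"z": -0.2,"rx": 0,"ry": 0,"rz": 0,"jaw": 0.8},{"x": 0,"y": 0,"z": 0,"rx": 0,"ry": 0,"rz": 0,"jaw": 0.8},{"x": 0,"y": 0,"z": 0,"rx": 0,"ry": 0,"rz": 0,"jaw": 0.8},{"x": 0,"y": 0,"z": 0,"rx": 0,"ry": 0,"rz": 0,"jaw": 0.8},{"x": 0,"y": 0,"z": 0,"rx": 0,"ry": 0,"rz": 0,"jaw": 0.8}]' --grip_force 30

```text
clock: 8.3
tool_pos: [0.6082, 0.0156, 0.0717]
eef_rot: [0.996, -0.084, 0.0, -0.0]
contact_force: [-1.3, 1.6, 0.6]
opening: 0.196
finger_force: 0.0
```

send_rows --motion '[{"x": 0,"y": 0,"z": 0,"rx": 0,"ry": 0,"rz": 0,"jaw": 0.5},{"x": 0,"y": 0,"z": 0,"rx": 0,"ry": 0,"rz": 0,"jaw": 0.5},{"x": 0,"y": 0,"z": 0,"rx": 0,"ry": 0,"rz": 0,"jaw": 0.5},{"x": 0,"y": 0,"z": 0,"rx": 0,"ry": 0,"rz": 0,"jaw": 0.5},{"x": 0,"y": 0,"z": 0,"rx": 0,"ry": 0,"rz": 0,"jaw": 0.5}]' --grip_force 45

```text
clock: 8.8
tool_pos: [0.6081, 0.0156, 0.0715]
eef_rot: [0.996, -0.084, 0.0, -0.0]
contact_force: [-0.5, 0.8, 4.3]
opening: 0.135
finger_force: 45.0
```

Gripped at an 11.9 mm opening. I'll pull 30 mm and then look.

send_rows --motion '[{"x": 0,"y": -0.6,"z": 0,"rx": 0,"ry": 0,"rz": 0,"jaw": 0.5},{"x": 0,"y": -0.6,"z": 0,"rx": 0,"ry": 0,"rz": 0,"jaw": 0.5},{"x": 0,"y": -0.6,"z": 0,"rx": 0,"ry": 0,"rz": 0,"jaw": 0.5},{"x": 0,"y": -0.6,"z": 0,"rx": 0,"ry": 0,"rz": 0,"jaw": 0.5},{"x": 0,"y": -0.6,"z": 0,"rx": 0,"ry": 0,"rz": 0,"jaw": 0.5}]'

```text
clock: 9.3
tool_pos: [0.6123, 0.0403, 0.0715]
eef_rot: [0.996, -0.086, -0.001, 0.003]
contact_force: [-1.3, -8.6, 5.7]
opening: 0.128
finger_force: 45.0
```

send_rows --motion '[{"x": 0,"y": 0,"z": 0,"rx": 0,"ry": 0,"rz": 0,"jaw": 0.5},{"x": 0,"y": 0,"z": 0,"rx": 0,"ry": 0,"rz": 0,"jaw": 0.5},{"x": 0,"y": 0,"z": 0,"rx": 0,"ry": 0,"rz": 0,"jaw": 0.5},{"x": 0,"y": 0,"z": 0,"rx": 0,"ry": 0,"rz": 0,"jaw": 0.5},{"x": 0,"y": 0,"z": 0,"rx": 0,"ry": 0,"rz": 0,"jaw": 0.5}]'

```text
clock: 9.8
tool_pos: [0.6124, 0.0408, 0.0715]
eef_rot: [0.996, -0.085, -0.0, 0.003]
contact_force: [-0.8, -7.7, 6.7]
opening: 0.133
finger_force: 45.0
```

```bash
python3 - <<'E'
from h import *
s=shot('wrist','w5.png'); st=get_state();print(st['clock'],st['tool_pos'],st['opening'],st['contact_force'],R.from_quat(st['eef_rot']).as_matrix().round(3).tolist())
a=cv2.imread('pics/w5.png');h=a[60:290,60:360]
cv2.imwrite('pics/z5.png',cv2.resize(h,None,fx=2.6,fy=2.6,interpolation=cv2.INTER_CUBIC))
E
```

```text
9.85 [0.61237282 0.04070698 0.07151197] 0.13188277702043846 [-2.94898506 -6.96825879  5.34727782] [[0.985, -0.17, -0.002], [-0.17, -0.985, -0.006], [-0.001, 0.006, -1.0]]
```

View pics/z5.png

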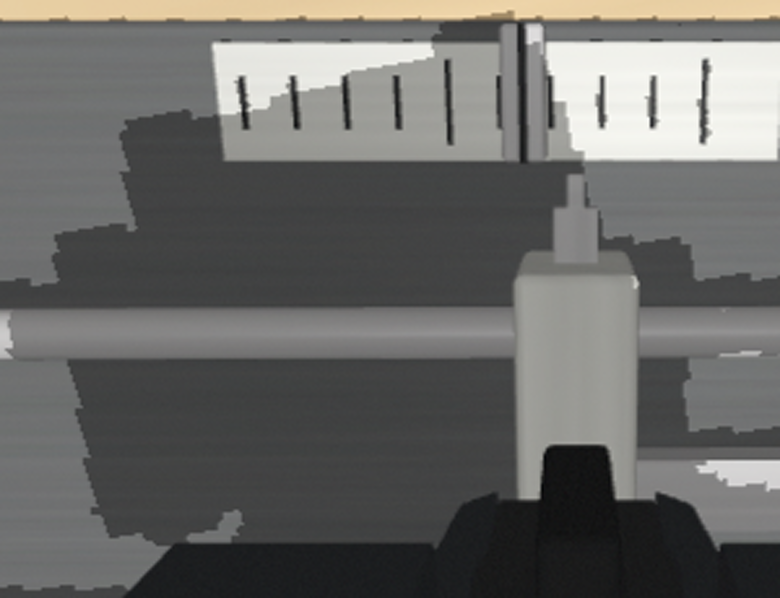

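The pointer tip is at (281.2,128.5) and the rider line at (261.1,121.5). The pointer is short of the rider.

```bash
python3 - <<'E'
from h import *
s=ld('w5.png'); hx=np.array([np.cos(1.4028),np.sin(1.4028),0])
p=at(s,281.2,128.5,.033)
for z in(.02,.026,.033): print(z,(at(s,261.1,121.5,z)-p)@hx*1000)
print((at(s,60+242/2.6,100,.014)-at(s,60+705/2.6,100,.014))@hx*1000/9)
E
```

```text
0.02 10.24079536446863
0.026 9.949114815622005
0.033 9.6088208419676
10.32680279892561
```

send_rows --motion '[{"x": 0,"y": -0.3,"z": 0,"rx": 0,"ry": 0,"rz": 0,"jaw": 0.5},{"x": 0,"y": -0.3,"z": 0,"rx": 0,"ry": 0,"rz": 0,"jaw": 0.5},{"x": 0,"y": -0.25,"z": 0,"rx": 0,"ry": 0,"rz": 0,"jaw": 0.5},{"x": 0,"y": -0.15,"z": 0,"rx": 0,"ry": 0,"rz": 0,"jaw": 0.5},{"x": 0,"y": 0,"z": 0,"rx": 0,"ry": 0,"rz": 0,"jaw": 0.5}]'

```text
clock: 10.35
tool_pos: [0.6139, 0.0499, 0.0715]
eef_rot: [0.996, -0.086, -0.001, 0.003]
contact_force: [-3.2, -7.9, 5.5]
opening: 0.131
finger_force: 45.0
```

send_rows --motion '[{"x": 0,"y": 0,"z": 0,"rx": 0,"ry": 0,"rz": 0,"jaw": 0.5},{"x": 0,"y": 0,"z": 0,"rx": 0,"ry": 0,"rz": 0,"jaw": 0.5},{"x": 0,"y": 0,"z": 0,"rx": 0,"ry": 0,"rz": 0,"jaw": 0.5},{"x": 0,"y": 0,"z": 0,"rx": 0,"ry": 0,"rz": 0,"jaw": 0.5},{"x": 0,"y": 0,"z": 0,"rx": 0,"ry": 0,"rz": 0,"jaw": 0.5}]'

```text
clock: 10.85
tool_pos: [0.6139, 0.0499, 0.0715]
eef_rot: [0.996, -0.086, -0.001, 0.003]
contact_force: [-2.2, -8.0, 6.9]
opening: 0.128
finger_force: 45.0
```

```bash
python3 - <<'E'
from h import *
s=shot('wrist','w6.png'); st=get_state();print(st['clock'],st['tool_pos'],st['opening'],st['contact_force'])
a=cv2.imread('pics/w6.png');h=a[60:180,230:330]
cv2.imwrite('pics/z6.png',cv2.resize(h,None,fx=5,fy=5,interpolation=cv2.INTER_CUBIC))
E
```

```text
10.9 [0.61395399 0.04982817 0.07151766] 0.13016635878443333 [-1.26769966 -8.2387948   6.78646249]
```

View pics/z6.png

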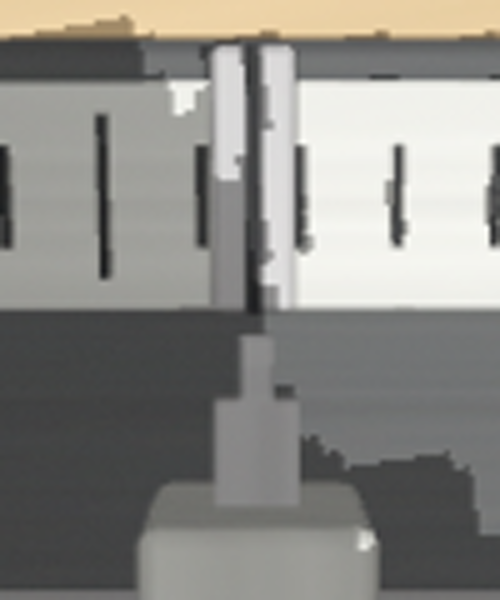

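The pointer is centred at 257.3 and the rider line at 254 in the 5x crop, so about 0.3 mm remains.

send_rows --motion '[{"x": 0,"y": -0.035,"z": 0,"rx": 0,"ry": 0,"rz": 0,"jaw": 0.5},{"x": 0,"y": 0,"z": 0,"rx": 0,"ry": 0,"rz": 0,"jaw": 0.5},{"x": 0,"y": 0,"z": 0,"rx": 0,"ry": 0,"rz": 0,"jaw": 0.5},{"x": 0,"y": 0,"z": 0,"rx": 0,"ry": 0,"rz": 0,"jaw": 0.5},{"x": 0,"y": 0,"z": 0,"rx": 0,"ry": 0,"rz": 0,"jaw": 0.5}]'

```text
clock: 11.4
tool_pos: [0.6139, 0.0499, 0.0715]
eef_rot: [0.996, -0.086, -0.001, 0.004]
contact_force: [-1.6, -8.1, 6.2]
opening: 0.13
finger_force: 45.1
```

```bash
python3 - <<'E'
from h import *
s=shot('wrist','w7.png'); st=get_state();print(st['clock'],st['tool_pos'],st['opening'],st['contact_force'])
g=cv2.cvtColor(s['img'],cv2.COLOR_RGB2GRAY)
print('rider',g[112,268:294]);print('pointer',g[130,268:294]);print(g[150,268:294])
E
```

```text
11.45 [0.61392696 0.0498759  0.07148631] 0.1300495883244223 [-2.17553971 -9.14494665  5.98353309]
rider [162 162 162 155 126 129 137 137 137 136 126  58  44  71 101 165 218 222
 221 213 199 222 243 243 244 244]
pointer [ 68  68  69  69  69  67  69  69  68  85 126 139 137 138 138 137 130 116
 116 116 115 115 115 115 115 117]
[ 68  68  68  69  83 124 135 136 135 136 135 135 135 132 131 131 131 131
 133 134 136 126  68  68  69  68]
```

The jaw stuck and didn't move, leaving about 0.4 mm. I'll nudge further.

send_rows --motion '[{"x": 0,"y": -0.05,"z": 0,"rx": 0,"ry": 0,"rz": 0,"jaw": 0.5},{"x": 0,"y": 0,"z": 0,"rx": 0,"ry": 0,"rz": 0,"jaw": 0.5},{"x": 0,"y": 0,"z": 0,"rx": 0,"ry": 0,"rz": 0,"jaw": 0.5},{"x": 0,"y": 0,"z": 0,"rx": 0,"ry": 0,"rz": 0,"jaw": 0.5},{"x": 0,"y": 0,"z": 0,"rx": 0,"ry": 0,"rz": 0,"jaw": 0.5}]'

```text
clock: 11.95
tool_pos: [0.614, 0.0502, 0.0715]
eef_rot: [0.996, -0.086, -0.001, 0.004]
contact_force: [-2.9, -9.2, 5.4]
opening: 0.125
finger_force: 45.1
```

```bash
python3 - <<'E'
from h import *
s=shot('wrist','w8.png'); st=get_state();print(st['clock'],st['tool_pos'],st['opening'],st['contact_force'])
g=cv2.cvtColor(s['img'],cv2.COLOR_RGB2GRAY)
for r in(105,112,120): print('rider',g[r,268:294])
print('pointer',g[130,268:294]);print(g[150,268:294])
E
```

```text
12.0 [0.61398989 0.05026041 0.07150086] 0.13037072502490524 [ -2.57572937 -10.12429593   6.61049589]
rider [163 151  35  61 109 125 133 141 147 147 146 136  67  67  85 128 173 220
 221 219 203 167  67 104 193 244]
rider [162 162 162 162 155 122 129 137 137 136 136 124  35  46  84 158 218 218
 222 220 204 200 243 243 243 244]
rider [157 157 156 157 151 126 127 136 136 135 134 123  33  31 113 197 220 221
 221 220 206 201 238 238 238 238]
pointer [ 67  68  68  69  68  69  69  68  69  85 126 138 138 138 138 135 121 115
 116 116 115 115 115 116 117 116]
[ 69  67  67  68  83 124 135 135 135 136 135 135 134 132 132 131 131 131
 133 135 136 125  69  83 117 117]
```

The line is at 280.7 and the pointer at 280.8, so they are level and the arm is steady. Handing in.

```bash
python3 -c "
from plant import *
print(finish_job())"
```

```text
the job is handed in; nothing more can be done
None
```

The locking knob is up at its stop, and the gripper is holding the jaw open with the pointer level with the rider to about 0.1 mm in the wrist image. The job was handed in at about 12 s; I didn't re-check the knob after moving to the handle.

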